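# Hold the customer's choice up to the barcode scanner

## Robot

A 7-joint arm with a two-finger parallel gripper is mounted at the origin on the work surface. World frame = base frame: x ahead of the robot, y to its left, z up, the work surface at z = 0. Lengths are in mm, angles in rad, forces in N, time in s.
With the tool pointing down it reaches from about 425 to 875 mm from the base axis. Payload 4.7 kg.
Tool frame: the origin (TCP) lies at the very end of the fingers, on their centre line; the grasp point (between the pads) lies 19 mm behind it; z points along the fingers, y is the line along which they close (so a half turn about z gives the same grasp; the last joint's range is limited). The gripper opens to 87 mm and grips with 3 to 60 N. Pads are 19 mm wide; open, the fingers measure 117 mm over their backs; the gripper's body (75 mm by 190 mm) begins 51 mm behind the grasp point.
Start: joints at [-1.268, 0.321, -0.07, 1.45, 0.023, 1.371, -0.057], TCP at [185.149, 623.094, 222.587] pointing down, gripper open.
Joint ranges: [-2.86, 2.86], [-0.3, 2.09], [-1.38, 1.24], [0.06, 2.45], [-1.56, 4.7], [0.09, 2.05], [-2.69, 2.69]. Speed limits (rad/s): [2.57, 2.57, 3.14, 3.14, 3.14, 3.14, 3.14].

## Interface

Orientations are given as a unit quaternion [x, y, z, w].
In Python, from workcell import * gives the robot as it stands. The module is installed in compiled form; this text tells all that it offers.
- The arm moves only by the tool step_arm, never from a script. Its argument "rows" is a list of rows, each an object of numbers: "hand": the opening, from 0 (shut) to 1 (fully open); "tx", "ty", "tz": the shift along the tool's x, y, z in cm; "yaw": the turn about the tool's z in rad. In form: [{"hand": .., "tx": .., "ty": .., "tz": .., "yaw": ..}, ...]. A call has 1 to 8 rows; each row shifts and turns the commanded pose from where the row before left it, along the tool's axes as they then stand; what a row does not reach is not made up. A row lasts 1/8 s, in which the tool goes at most 62.5 mm and 10.7 degrees, less where a joint would pass 70% of its speed; a pose out of reach is approached as far as the arm can. A call is refused whole if a number of a shift passes 6.25 or a number of a turn 0.188, either way. A call with a gripper value outside its range is refused whole. The fingers move at their own pace and stop on an object; the grip force is fixed at half the most. Time passes only in rows, so rows that do not move let the fingers close. It gives the time, the measured TCP pose, the force, the opening and the grip force at its end, in the units of the state.
- read_state(): the state, without advancing time (a new reading comes with each control period).
- capture(name): name is "scene" or "top" or "wrist"; returns the picture (400x640x3 uint8, red, green, blue); there is no depth.
- calibration(name): a dict with "fx", "fy", "cx", "cy" (pixels), "eye" and "rotation" of the camera in the world. Camera axes: x right, y down, z forward; pixel columns grow to the right and rows downward; lengths in mm; the calibration is good to about 2 mm. The wrist camera is an equidistant fisheye: a pixel r from the principal point sees the ray r / f radians off the axis. A picture is of the moment at which its call begins: read the wrist's pose just before it. calibration takes no time and is no camera call; for the wrist camera it gives the pose at the moment of the call.
- sign_off(): hands the job in; it is judged then, once.
The state is a dict: "time": time; "joint_pos": joint angles; "joint_vel": joint speeds; "effort": joint torques, N m; "position": TCP position; "eef_rot": TCP orientation; "wrist_force": force on the tool from outside, world axes, zero at the start; "moment": the same for the moment, N m; "gripper_width": finger opening in mm; "finger_force": force on a finger pad.
Only numpy, scipy, OpenCV 4.12 (cv2) and the standard library are available. Lean on these libraries where they do the work, as an engineer would, in place of code of your own. Each camera call takes 0.05 s, during which the arm holds its last target. There are 200 camera calls.

## Task

Ring up the one item that the customer has put in the round pay tray: pick it up and hold it in the air with its barcode sticker facing the scanner's window squarely, centred on the window and about 10 cm from it, the item's top pointing up along the window as the scanner sees it. Finish while holding it still there, with nothing else supporting it. Leave the other goods on their slates, the sweet jar and the price sign where they are, and do not touch the scanner.

Things in the scene. Friction and masses are not known exactly. Their poses are not given: they have to be found in the camera images.
- tray: the customer's pay tray, fixed: round dark wooden dish, 140 mm across, lined with cork; rim 11 mm high, cork floor 6 mm above the counter. One of the three goods stands in it. Origin: centre of the underside, on the counter
- slate1: square dark slate, 100 x 100 x 6 mm, fixed, a display place with one of the goods standing on it. Origin: centre of the underside
- slate2: the second such slate
- cocoa_tin: square blue-green cocoa tin, 60 x 60 mm, 100 mm high, with a round brass lid of 48 mm diameter rising 14 mm above that in the middle; 0.2 to 0.42 kg, stiff and strong enough to be gripped across with the gripper's middle forces (about 50 N). Origin: centre of the underside, z up; +x is the side with the barcode sticker
- cocoa_tin_code (a point): point on the middle of the barcode sticker (white, 36 wide x 26 high, black bars) on the cocoa tin; its axes are those of the tin: x points straight out of the sticker, z to the tin's top. It lies at (30.6, 0, 36) mm in the tin's frame
- truffle_carton: wine-red stiff truffle carton with a gold band, 52 (x) x 58 (y) mm, 122 mm high, flat top, 0.17 to 0.35 kg, gripped like the tin. Origin: centre of the underside, z up; +x is the side with the barcode sticker
- truffle_carton_code (a point): point on the middle of the barcode sticker (white, 36 wide x 26 high, black bars) on the truffle carton; its axes are those of the carton: x points straight out of the sticker, z to the carton's top. It lies at (27.0, 0, 40) mm in the carton's frame
- wooden_box: pale wooden praline box standing on end, 48 (x) x 62 (y) mm, 110 mm high, flat top, pralines in a dark window on its -x side, 0.19 to 0.4 kg, gripped like the tin. Origin: centre of the underside, z up; +x is the side with the barcode sticker
- wooden_box_code (a point): point on the middle of the barcode sticker (white, 36 wide x 26 high, black bars) on the wooden box; its axes are those of the box: x points straight out of the sticker, z to the box's top. It lies at (24.6, 0, 32) mm in the box's frame
- scanner: hands-free barcode scanner, fixed to the counter: round black foot 124 mm across, curved dark neck behind, and on top of it a grey and black head about 80 mm wide and 64 mm high, hinged 270 mm above the counter, its top reaching 305 mm; reach round it, not across it. Origin: centre of the foot's underside; the scanner looks towards its own -x
- window (a point): middle of the red scanning window (64 wide x 46 high mm) on the head's front, 71 mm in front of the head's tilt hinge. Its axes turn with the head: x points into the scanner (the window looks along -x, slantwise down to the robot's side), y runs across, z up along the window. Squarely presented, a sticker's x and z axes are parallel to these
- scanner_head (a joint): tilt of the scanner's head in rad: 0 looks level, larger looks further down; between 0.25 and 0.6 at the start. The stiff hinge stays put
- sweet_jar: round glass jar of sweets with a brass lid, 86 mm across, 116 mm high, loose, to be left alone. Origin: centre of the underside
- price_sign: small chalkboard price sign on a wooden foot, 90 mm wide, 83 mm high, loose, to be left alone. Origin: centre of the underside
There are look-alikes about, which are no part of the job. There is more than one size of the truffle_carton; the one meant has the size given above.

How it is judged:
By the outcome, as a careful person would: the job done as asked, in the order asked, and still so for the second after the job is handed in, while the arm keeps its last pose, push and grip.
It also fails if it takes over 35 s, if anything falls off the work surface, if the arm or the gripper's body presses on something with over 40 N, if the wrist force passes 120 N, or if a joint passes its speed limit or range.

## Working session

There is one attempt and no reset: what is moved stays moved. The work goes in short steps, Python scripts to look and compute and a tool call to move; the robot and the scene stay as the last step left them, time stands still between calls to the robot, and variables do not carry over. Pictures are saved under pics/ and viewed, at most 10 in all, crops included, and the job is handed in when it is done.

Besides the shell and the picture viewer there is one more tool, called after "Request:" in YAML: its name, and indented under it one key for each argument. step_arm: Moves the arm, as the interface text tells. Its arguments: {"type":"object","properties":{"rows":{"type":"array","items":{"type":"object","properties":{"hand":{"type":"number"},"tx":{"type":"number"},"ty":{"type":"number"},"tz":{"type":"number"},"yaw":{"type":"number"}}}}},"required":["rows"]}

```bash
mkdir -p pics; python3 - <<'E'
from workcell import *
import cv2,numpy as np
s=read_state();print(s['time'],s['position'],s['eef_rot'],s['gripper_width'])
for n in ['scene','top','wrist']:
    c=calibration(n);print(n,{k:np.round(v,4).tolist() for k,v in c.items() })
    cv2.imwrite(f'pics/{n}0.png',capture(n)[:,:,::-1])
E
```

```text
0.0 [185.0238392  622.55092242 221.45974065] [ 1.43891380e-01  9.89593036e-01 -9.40807538e-04 -9.10521149e-05] 87.00958319604158
scene {'fx': 446.1305, 'fy': 446.1305, 'cx': 322.714, 'cy': 199.6305, 'eye': [1372.8233, 235.6502, 1226.7217], 'rotation': [0.5436, 0.7661, -0.2769, -0.2022]}
top {'fx': 440.6855, 'fy': 440.6855, 'cx': 326.3396, 'cy': 193.3744, 'eye': [346.0241, -25.2552, 1373.3845], 'rotation': [-0.6991, 0.7092, -0.0677, 0.0609]}
wrist {'fx': 309.7069, 'fy': 309.7069, 'cx': 321.4137, 'cy': 204.3061, 'eye': [121.1735, 642.7379, 385.5682], 'rotation': [0.7954, 0.593, 0.074, 0.101]}
```

View pics/scene0.png

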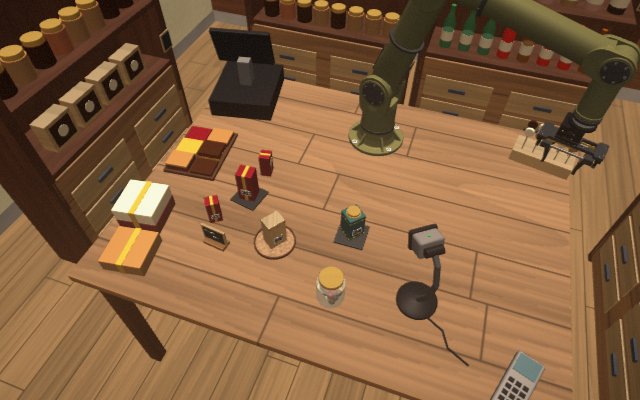

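View pics/top0.png

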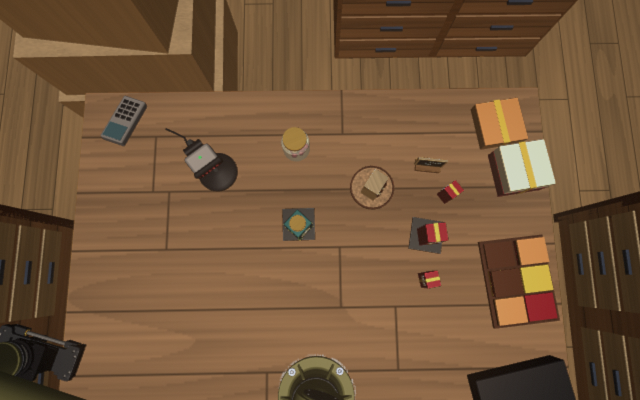

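The item in the tray (scene 274,233; top 374,185) is the pale wooden box. The others are the tin on a slate (top 299,223), and the carton on the other slate (433,233) with two small carton look-alikes (451,190 and 430,279). I'll enlarge the tray and scanner to confirm.

```bash
python3 - <<'E'
import cv2,numpy as np
s=cv2.imread('pics/scene0.png');t=cv2.imread('pics/top0.png')
f=lambda im,u,v,w=66,h=50:cv2.resize(im[v-h//2:v+h//2,u-w//2:u+w//2],(396,300),interpolation=cv2.INTER_CUBIC)
cv2.imwrite('pics/crop1.png',np.vstack([np.hstack([f(s,274,235),f(t,373,187)]),np.hstack([f(s,425,265,132,100),f(t,205,160,106,80)])]))
E
```

```text
(no output)
```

View pics/crop1.png

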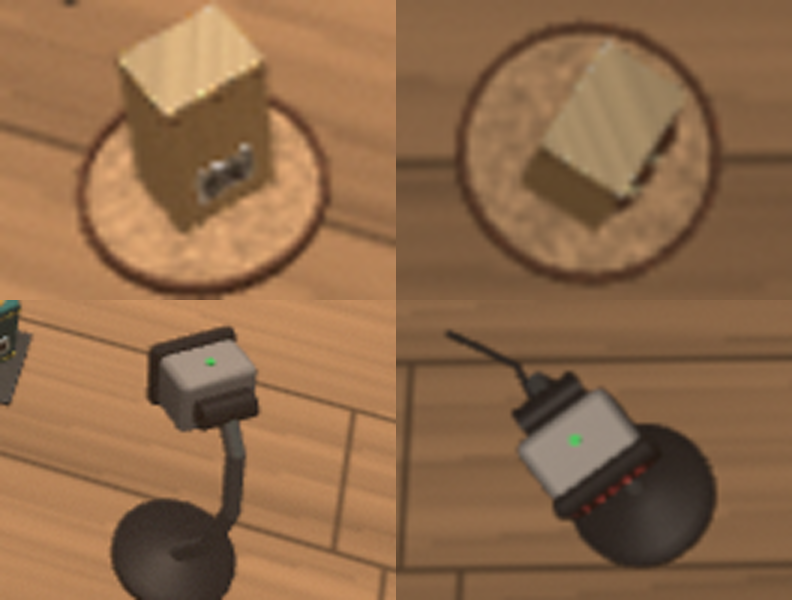

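The crop confirms the wooden box in the tray. Its sticker faces the scene camera and its praline window shows in the top view. The scanner's red window faces down-right in the top view, towards the robot. The moves only yaw, so I'll tilt the box by pivoting it about the finger pads on its lower back edge.

```bash
cat > h.py <<'E'
from workcell import *
import cv2,numpy as np
from scipy.spatial.transform import Rotation as R
def ray(c,p):
    x=np.array([(p[0]-c['cx'])/c['fx'],(p[1]-c['cy'])/c['fy']])
    if c.get('fish'):
        r=np.hypot(*x); d=np.array([*(x/r*np.sin(r)),np.cos(r)])
    else: d=np.array([*x,1])
    d=R.from_quat(c['rotation']).apply(d); return np.array(c['eye']),d/np.linalg.norm(d)
def onz(c,p,z):
    e,d=ray(c,p); return e+d*(z-e[2])/d[2]
def tri(obs):
    A=0;b=0;L=[]
    for c,p in obs:
        e,d=ray(c,p);M=np.eye(3)-np.outer(d,d);A=A+M;b=b+M@e;L.append((e,d))
    X=np.linalg.solve(A,b);return X,[np.linalg.norm(np.cross(X-e,d)) for e,d in L]
def proj(c,X):
    v=R.from_quat(c['rotation']).inv().apply(np.atleast_2d(X)-c['eye'])
    if c.get('fish'):
        h=np.hypot(v[:,0],v[:,1]);k=np.arctan2(h,v[:,2])/h;uv=v[:,:2]*k[:,None]
    else: uv=v[:,:2]/v[:,2:]
    return uv*[c['fx'],c['fy']]+[c['cx'],c['cy']]
def cal(n):
    c=dict(calibration(n));c['fish']=n=='wrist';return c
def tool(target,yawx=None):
    """shift in tool axes (cm) to bring TCP to target; yaw turn to point tool x along azimuth yawx (deg)"""
    s=read_state();r=R.from_quat(s['eef_rot']);d=r.inv().apply(np.array(target)-s['position'])/10
    x=r.as_matrix()[:,0];az=np.degrees(np.arctan2(x[1],x[0]))
    dy=None if yawx is None else -np.radians((yawx-az+180)%360-180)
    print('t',round(s['time'],2),'pos',s['position'].round(1),'toolx az',round(az,1),'z',r.as_matrix()[:,2].round(4),'shift cm',d.round(2),'yaw',dy, 'F',np.round(s['wrist_force'],1),'w',round(s['gripper_width'],1))
E
python3 - <<'E'
from h import *
t=cal('top');s=cal('scene')
cr=[onz(t,p,116) for p in [(363.5,186.6),(374.5,168.7),(388.3,177.4),(378.3,194.7)]]
for a in cr:print(a.round(0))
print('mid',np.mean(cr,0).round(1))
e=[cr[1]-cr[0],cr[2]-cr[3]];print([np.degrees(np.arctan2(v[1],v[0])).round(1) for v in e],[np.linalg.norm(v) for v in e],np.linalg.norm(cr[2]-cr[1]))
q=lambda x,y:((x-396)/3.736+152-.4,(y-300)/3.75+120-.4)
print('tray',onz(t,(372,187.3),11).round(0))
print('foot',onz(t,q(645,497),10).round(0))
print('led',tri([(t,q(575,440)),(s,(428.6,235.3))]))
a,b=onz(t,q(575,517),240),onz(t,q(657,462),240);print('win',a,b,np.degrees(np.arctan2(*(b-a)[[0,1]])))
tool((430,300,260),58)
E
```

```text
[ 596. -148.  116.]
[ 649. -182.  116.]
[ 622. -221.  116.]
[ 571. -190.  116.]
mid [ 609.7 -185.1  116. ]
[np.float64(-32.6), np.float64(-31.4)] [np.float64(63.019232508870516), np.float64(59.75397128511382)] 47.636425123913405
tray [ 614. -185.   11.]
foot [670. 301.  10.]
led (array([644.47993551, 282.72763131, 287.00331047]), [np.float64(0.536474317399899), np.float64(0.5364743173998823)])
win [601.59466457 294.56737387 240.        ] [640.53852528 238.151233   240.        ] 145.3828198766345
t 0.15 pos [185.1 622.7 221.7] toolx az 163.5 z [-3.0e-04 -1.4e-03 -1.0e+00] shift cm [-32.67 -23.96  -3.79] yaw 1.8405133788497567 F [ 0.4 -0.6  0.3] w 86.6
```

Request:
step_arm:
  rows:
    - {"hand": 1,"tx": -3.9,"ty": -3.3}
    - {"hand": 1,"tx": -3.9,"ty": -3.3}
    - {"hand": 1,"tx": -3.9,"ty": -3.3}
    - {"hand": 1,"tx": -3.9,"ty": -3.3}
    - {"hand": 1,"tx": -3.9,"ty": -3.3}
    - {"hand": 1,"tx": -3.9,"ty": -3.3}
    - {"hand": 1,"tx": -3.9,"ty": -3.3}
    - {"hand": 1,"tx": -3.9,"ty": -3.3}

```text
schema error: expected keys hand, tx, ty, tz, yaw
```

Request:
step_arm:
  rows:
    - {"hand": 1,"tx": -3.9,"ty": -3.3}
    - {"hand": 1,"tx": -3.9,"ty": -3.3}
    - {"hand": 1,"tx": -3.9,"ty": -3.3}
    - {"hand": 1,"tx": -3.9,"ty": -3.3}
    - {"hand": 1,"yaw": 0.17}
    - {"hand": 1,"yaw": 0.17}
    - {"hand": 1,"yaw": 0.17}
    - {"hand": 1,"yaw": 0.17}

```text
schema error: expected keys hand, tx, ty, tz, yaw
```

```bash
python3 - <<'E'
from h import *
tool((518,114,216),124)
import pickle
c=cal('wrist');im=capture('wrist')[:,:,::-1];cv2.imwrite('pics/w1.png',im);pickle.dump(c,open('w1.pkl','wb'))
print(c['eye'],proj(c,[(621,266,240),(644,283,287),(610,-185,116)]))
E
```

```text
t 0.15 pos [185.1 622.7 221.7] toolx az 163.5 z [-3.0e-04 -1.4e-03 -1.0e+00] shift cm [-46.4  -39.28   0.63] yaw 0.6885960725334993 F [ 0.4 -0.6  0.3] w 86.6
[121.18166557 642.77393952 385.71294371] [[191.37980175 521.64544532]
 [201.41134181 548.75373043]
 [ 69.64516525 441.60677227]]
```

View pics/w1.png

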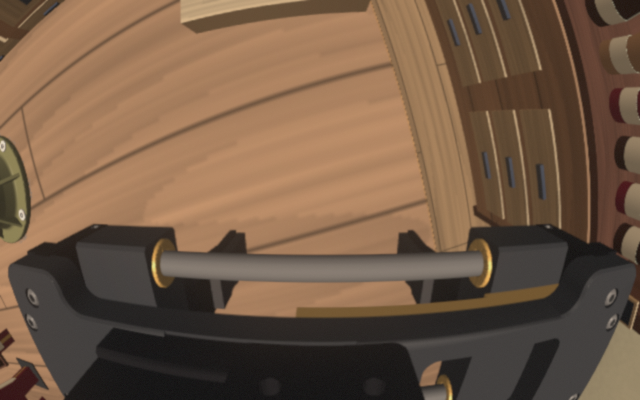

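The picture shows that the wrist camera sees only its upper half freely (gripper below row 225); image right is tool +y. Every key is required, so I'm resending in full.

Request:
step_arm:
  rows:
    - {"hand": 1,"tx": -3.9,"ty": -3.3,"tz": 0,"yaw": 0}
    - {"hand": 1,"tx": -3.9,"ty": -3.3,"tz": 0,"yaw": 0}
    - {"hand": 1,"tx": -3.9,"ty": -3.3,"tz": 0,"yaw": 0}
    - {"hand": 1,"tx": -3.9,"ty": -3.3,"tz": 0,"yaw": 0}
    - {"hand": 1,"tx": -3.9,"ty": -3.3,"tz": 0,"yaw": 0}
    - {"hand": 1,"tx": -3.9,"ty": -3.3,"tz": 0,"yaw": 0}
    - {"hand": 1,"tx": -3.9,"ty": -3.3,"tz": 0,"yaw": 0}
    - {"hand": 1,"tx": -3.9,"ty": -3.3,"tz": 0,"yaw": 0}

```text
time: 1.2
position: [409.7, 279.6, 222.6]
eef_rot: [0.144, 0.99, 0.0, 0.0]
wrist_force: [0.7, 1.0, -0.4]
gripper_width: 87.3
finger_force: 0.0
```

Request:
step_arm:
  rows:
    - {"hand": 1,"tx": -3.9,"ty": -3.3,"tz": 0,"yaw": 0}
    - {"hand": 1,"tx": -3.9,"ty": -3.3,"tz": 0,"yaw": 0}
    - {"hand": 1,"tx": -3.9,"ty": -3.3,"tz": 0,"yaw": 0}
    - {"hand": 1,"tx": -3.9,"ty": -3.3,"tz": 0,"yaw": 0}
    - {"hand": 1,"tx": 0,"ty": 0,"tz": 0,"yaw": 0.17}
    - {"hand": 1,"tx": 0,"ty": 0,"tz": 0,"yaw": 0.17}
    - {"hand": 1,"tx": 0,"ty": 0,"tz": 0,"yaw": 0.17}
    - {"hand": 1,"tx": 0,"ty": 0,"tz": 0,"yaw": 0.17}

```text
time: 2.2
position: [520.9, 110.1, 222.4]
eef_rot: [0.468, 0.884, -0.0, -0.0]
wrist_force: [1.1, 0.3, -0.4]
gripper_width: 87.4
finger_force: 0.0
```

```bash
cat > snap.py <<'E'
from h import *
import sys,pickle
n=sys.argv[1]
tool((518,114,216),124)
c=cal('wrist');im=capture('wrist')[:,:,::-1];cv2.imwrite(f'pics/{n}.png',im);pickle.dump(c,open(f'{n}.pkl','wb'))
print(np.round(c['eye'],1),proj(c,[(621,266,240),(644,283,287),(610,-185,116)]).round(0).tolist())
E
python3 snap.py w2
```

```text
t 2.2 pos [520.9 110.1 222.4] toolx az 124.2 z [-3.e-04  0.e+00 -1.e+00] shift cm [ 0.48 -0.02  0.64] yaw 0.002914728017292991 F [ 1.1  0.3 -0.4] w 87.4
[483.8 166.7 386.4] [[590.0, 139.0], [667.0, 150.0], [254.0, 411.0]]
```

View pics/w2.png

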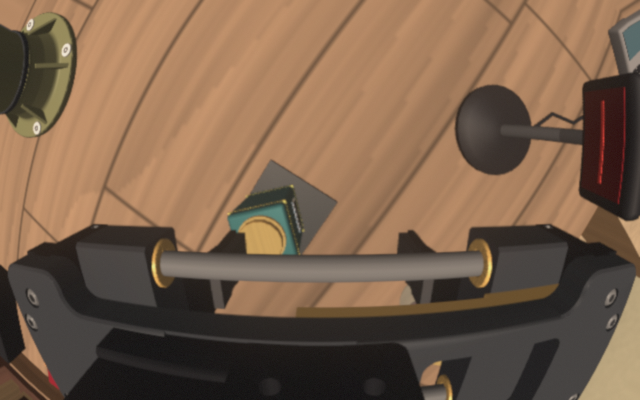

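The red window is clear at about (605,145), seen from in front. I'll take two more views with a baseline: higher, then sideways.

Request:
step_arm:
  rows:
    - {"hand": 1,"tx": 0,"ty": 0,"tz": -4,"yaw": 0}
    - {"hand": 1,"tx": 0,"ty": 0,"tz": -4,"yaw": 0}
    - {"hand": 1,"tx": 0,"ty": 0,"tz": 0,"yaw": 0}

```text
time: 2.62
position: [522.7, 110.5, 306.0]
eef_rot: [0.465, 0.885, 0.002, 0.002]
wrist_force: [-0.9, 0.0, -0.5]
gripper_width: 87.2
finger_force: 0.0
```

```bash
python3 snap.py w3
```

```text
t 2.62 pos [522.7 110.5 306. ] toolx az 124.6 z [ 0.006   0.0024 -1.    ] shift cm [ 0.57 -0.24  9.  ] yaw 0.010886272010118152 F [-0.9  0.  -0.5] w 87.2
[484.2 166.4 469.9] [[518.0, 132.0], [578.0, 138.0], [259.0, 370.0]]
```

Request:
step_arm:
  rows:
    - {"hand": 1,"tx": -4,"ty": -3,"tz": 0,"yaw": 0}
    - {"hand": 1,"tx": -4,"ty": -3,"tz": 0,"yaw": 0}
    - {"hand": 1,"tx": 0,"ty": 0,"tz": 0,"yaw": 0}

```text
time: 3.05
position: [516.0, 5.0, 301.6]
eef_rot: [0.469, 0.883, -0.001, -0.0]
wrist_force: [-0.2, 1.0, 0.9]
gripper_width: 86.8
finger_force: 0.0
```

```bash
python3 snap.py w4; python3 - <<'E'
import cv2,numpy as np
P=[]
for n in ['w2','w3','w4']:
    im=cv2.imread(f'pics/{n}.png');P.append(cv2.resize(im[40:240,520:640],(264,440),interpolation=cv2.INTER_CUBIC))
    h=cv2.cvtColor(im,cv2.COLOR_BGR2HSV);m=((h[...,1]>150)&((h[...,0]<10)|(h[...,0]>172))&(h[...,2]>35)).astype(np.uint8)
    m[:,:480]=0;m[225:]=0
    k,l,st,ce=cv2.connectedComponentsWithStats(m);print(n,[(s.tolist(),c.round(1).tolist()) for s,c in zip(st[1:],ce[1:]) if s[4]>100])
    i=1+np.argmax(st[1:,4]);mm=(l==i).astype(np.uint8);cn=max(cv2.findContours(mm,0,1)[0],key=cv2.contourArea);print(cv2.approxPolyDP(cv2.convexHull(cn),5,True)[:,0].tolist())
cv2.imwrite('pics/crop2.png',np.hstack(P))
E
```

```text
t 3.05 pos [516.    5.  301.6] toolx az 124.1 z [-0.0014 -0.0013 -1.    ] shift cm [8.91 6.29 8.55] yaw 0.0017435619405160143 F [-0.2  1.   0.9] w 86.8
[479.2  61.8 465.6] [[572.0, 50.0], [625.0, 50.0], [301.0, 334.0]]
w2 [([588, 87, 38, 117, 1775], [610.2, 150.1])]
[[624, 87], [617, 203], [599, 194], [588, 162], [600, 101]]
w3 [([522, 103, 6, 62, 209], [524.7, 134.6])]
[[526, 103], [523, 164]]
w4 [([575, 23, 9, 54, 194], [579.1, 49.7])]
[[576, 23], [582, 76]]
```

View pics/crop2.png

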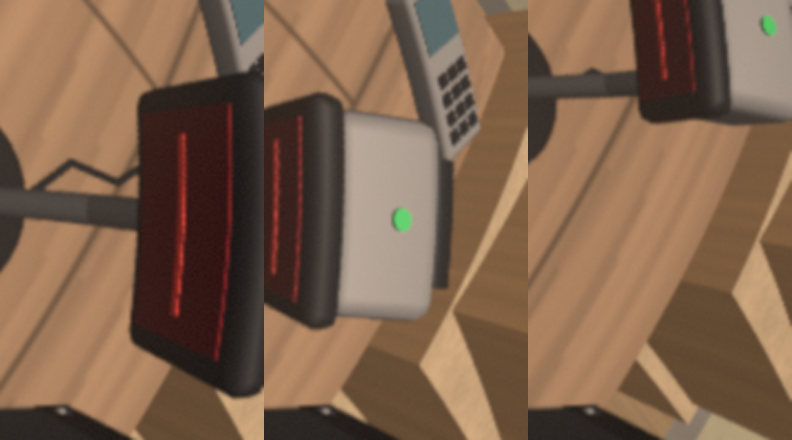

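```bash
python3 - <<'E'
from h import *
import pickle
c=[pickle.load(open(f'w{i}.pkl','rb')) for i in (2,3,4)]
q=lambda i,x,y:(520+(x-264*i)/2.2-.27,40+y/2.2-.27)
T=lambda *o:tri([(c[i],q(i,x,y)) for i,x,y in o])
F={'La':[(0,183,133),(1,277,140)],'Lb':[(0,177,317),(1,273,275),(2,664,80)],'Ta':[(0,230,103),(1,300,116)],'Tb':[(0,217,360),(1,296,303),(2,690,95)],
 'led':[(1,402,219),(2,768,26)]}
P={}
for k,o in F.items():
    P[k],e=T(*o);print(k,P[k].round(1),np.round(e,1))
L=P['Lb']-P['La'];U=P['Tb']-P['Ta'];print(np.linalg.norm(L),np.linalg.norm(U),[np.degrees(np.arctan2(v[1],v[0]))+90 for v in(L,U)])
m=(P['La']+P['Lb'])/2;t=(P['Ta']+P['Tb'])/2;print(m,t,np.linalg.norm(t-m))
y=U+L;y[2]=0;y/=-np.linalg.norm(y);up=t-m;up-=y*(up@y);xh=np.array([y[1],-y[0],0]);print('tilt',np.degrees(np.arctan2(-up@xh,up[2])),'tilt from z',np.degrees(np.arcsin((270-m[2])/71)),'x az',np.degrees(np.arctan2(xh[1],xh[0])),'hinge-ish',m+71*np.cos(.45)*xh)
z=up/np.linalg.norm(up);x=np.cross(y,z)
for p in [(141,110),(133,338),(232,103),(217,360),(185,100),(230,225)]:
    e,d=ray(c[0],q(0,*p));X=e+d*((m-e)@x)/(d@x)-m;print(p,(X@y).round(1),(X@z).round(1))
E
```

```text
La [605.4 284.4 252.8] [0.2 0.2]
Lb [634.7 243.1 254. ] [0.6 0.2 0.5]
Ta [596.  285.9 275.4] [0. 0.]
Tb [637.5 235.8 271.9] [1.2 0.2 1.4]
led [646.5 283.8 290.5] [0. 0.]
50.662729569783814 65.09920961405805 [np.float64(35.370596525010086), np.float64(39.66177474899153)]
[620.08436998 263.7075146  253.35407253] [616.76429987 260.83286674 273.66168623] 20.777045984604186
tilt 12.185251182116895 tilt from z 13.559185679155233 x az 37.782597254839786 hinge-ish [670.61225746 302.87638632 253.35407253]
(141, 110) 32.9 -21.2
(133, 338) -36.3 -22.0
(232, 103) 32.3 22.9
(217, 360) -31.9 21.2
(185, 100) 34.3 2.0
(230, 225) 2.2 21.5
```

```bash
python3 - <<'E'
from h import *
import pickle
c=[pickle.load(open(f'w{i}.pkl','rb')) for i in (2,3,4)]
q=lambda i,x,y:(520+(x-264*i)/2.2-.27,40+y/2.2-.27)
for zl in (252.4,250.5):
  print(zl)
  for n,i,a,b,z in [('L',0,(183,133),(177,317),zl),('L',1,(277,140),(273,275),zl),('T',0,(230,103),(217,360),zl+22),('T',1,(300,116),(296,303),zl+22),('bot',0,(141,110),(133,338),zl-22)]:
    A,B=onz(c[i],q(i,*a),z),onz(c[i],q(i,*b),z);v=B-A;print(n,i,((A+B)/2).round(1),np.linalg.norm(v).round(1),'yaw',(np.degrees(np.arctan2(v[1],v[0]))+90).round(1))
im=cv2.imread('pics/w2.png')
g=cv2.cvtColor(im,cv2.COLOR_BGR2GRAY);m=(g<75).astype(np.uint8);m[:,:440]=0;m[:,540:]=0;m[:70]=0;m[190:]=0
m=cv2.morphologyEx(m,cv2.MORPH_OPEN,np.ones((25,25)));cn=max(cv2.findContours(m,0,1)[0],key=cv2.contourArea)
P=np.array([onz(c[0],p,6)[:2] for p in cn[:,0].astype(float)]);(f,r)=cv2.minEnclosingCircle(P.astype(np.float32));print('foot',f,r,cv2.boundingRect(cn))
E
```

```text
252.4
L 0 [621.3 264.7 252.4] 51.0 yaw 38.0
L 1 [620.8 263.9 252.4] 50.9 yaw 36.3
T 0 [616.4 261.2 274.4] 64.3 yaw 36.9
T 1 [616.2 260.7 274.4] 64.8 yaw 37.3
bot 0 [626.4 266.4 230.4] 70.0 yaw 37.3
250.5
L 0 [623.3 266.1 250.5] 51.7 yaw 38.0
L 1 [622.  264.8 250.5] 51.3 yaw 36.3
T 0 [618.6 262.8 272.5] 65.4 yaw 36.9
T 1 [617.5 261.7 272.5] 65.4 yaw 37.3
bot 0 [628.1 267.6 228.5] 70.9 yaw 37.3
foot (696.5709228515625, 287.9593505859375) 48.45146942138672 (473, 131, 51, 41)
```

Window: centre (621, 264, 252), x-axis azimuth 37.1°, tilt about 0.255 rad. Next I'll go to the tray, standing off so the camera sees the box top.

Request:
step_arm:
  rows:
    - {"hand": 1,"tx": -5,"ty": -2.4,"tz": 1,"yaw": 0}
    - {"hand": 1,"tx": -5,"ty": -2.4,"tz": 1,"yaw": 0}
    - {"hand": 1,"tx": -5,"ty": -2.4,"tz": 1,"yaw": 0}
    - {"hand": 1,"tx": -5,"ty": -2.4,"tz": 1,"yaw": 0}
    - {"hand": 1,"tx": -5,"ty": -2.4,"tz": 1,"yaw": 0}
    - {"hand": 1,"tx": 0,"ty": 0,"tz": 0,"yaw": 0.165}
    - {"hand": 1,"tx": 0,"ty": 0,"tz": 0,"yaw": 0.165}
    - {"hand": 1,"tx": 0,"ty": 0,"tz": 0,"yaw": 0.165}

```text
time: 4.1
position: [559.9, -261.9, 250.8]
eef_rot: [0.669, 0.743, -0.0, -0.001]
wrist_force: [-0.1, -0.5, 0.7]
gripper_width: 86.8
finger_force: 0.0
```

Request:
step_arm:
  rows:
    - {"hand": 1,"tx": 0,"ty": 0,"tz": 0,"yaw": 0.165}
    - {"hand": 1,"tx": 0,"ty": 0,"tz": 0,"yaw": 0.165}
    - {"hand": 1,"tx": 0,"ty": 0,"tz": 0,"yaw": 0.165}
    - {"hand": 1,"tx": 0,"ty": 0,"tz": 0,"yaw": 0.165}
    - {"hand": 1,"tx": 0,"ty": 0,"tz": 0,"yaw": 0}

```text
time: 4.72
position: [559.9, -261.9, 251.2]
eef_rot: [0.872, 0.489, -0.001, -0.001]
wrist_force: [0.9, 0.1, -0.2]
gripper_width: 87.5
finger_force: 0.0
```

```bash
python3 snap.py w5; python3 - <<'E'
from h import *
import pickle
c=pickle.load(open('w5.pkl','rb'));p=proj(c,[(610,-185,116)])[0].astype(int);print(p)
im=cv2.imread('pics/w5.png');x0,y0=max(0,p[0]-110),max(0,p[1]-100);print(x0,y0)
cv2.imwrite('pics/crop3.png',cv2.resize(im[y0:y0+180,x0:x0+240],(800,600),interpolation=cv2.INTER_CUBIC))
E
```

```text
t 4.72 pos [ 559.9 -261.9  251.2] toolx az 58.6 z [-1.9e-03  9.0e-04 -1.0e+00] shift cm [ 29.89 -23.17   3.56] yaw -1.1418475748407528 F [ 0.9  0.1 -0.2] w 87.5
[ 596.4 -203.7  415.2] [[121.0, -193.0], [120.0, -228.0], [324.0, 102.0]]
[323 102]
213 2
```

View pics/crop3.png

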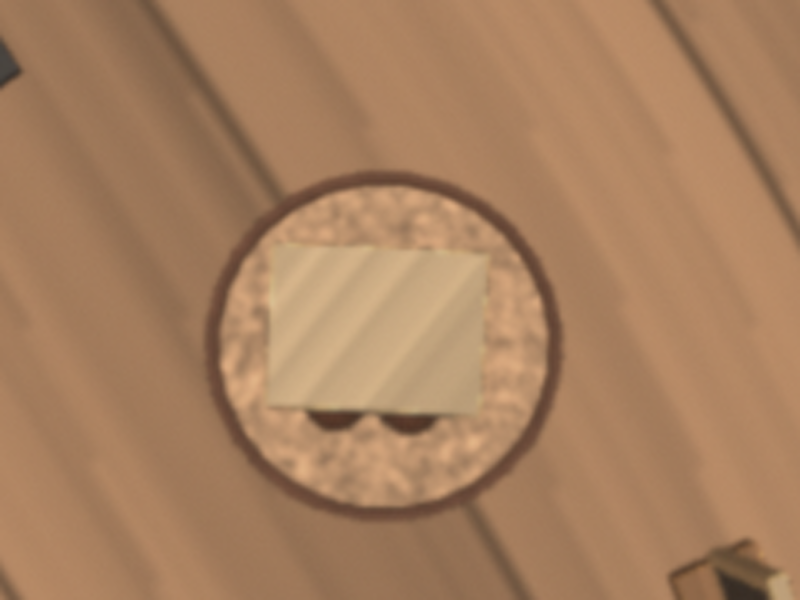

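The crop shows the box top with corners near crop pixels (270,244), (489,254), (476,416), (268,406). The praline side faces tool −x.

```bash
python3 - <<'E'
from h import *
import pickle
c=pickle.load(open('w5.pkl','rb'))
q=lambda x,y:(213+x/3.3333-.35,2+y/3.3333-.35)
P=np.array([onz(c,q(*p),116) for p in [(270,244),(489,254),(476,416),(268,406)]])
m=P.mean(0);print('mid',m.round(1))
for i,j in [(0,1),(3,2),(3,0),(2,1)]:
    v=P[j]-P[i];print(np.linalg.norm(v).round(1),np.degrees(np.arctan2(v[1],v[0])).round(1))
print('tray',onz(c,q(384,345),11).round(1))
yaw=58
tool([m[0],m[1],61],yaw)
E
```

```text
mid [ 612.4 -183.7  116. ]
62.8 -34.0
59.9 -34.2
47.5 57.7
47.8 54.2
tray [ 617.2 -184.    11. ]
t 4.78 pos [ 559.9 -262.2  251.4] toolx az 58.6 z [-1.5e-03  7.0e-04 -1.0e+00] shift cm [ 9.43  0.43 19.04] yaw 0.011040652944326748 F [-0.  -0.5  0.1] w 87.0
```

Request:
step_arm:
  rows:
    - {"hand": 1,"tx": 0,"ty": 0,"tz": 0,"yaw": 0.045}
    - {"hand": 1,"tx": 4.7,"ty": 0,"tz": 0,"yaw": 0}
    - {"hand": 1,"tx": 4.7,"ty": 0,"tz": 0,"yaw": 0}
    - {"hand": 1,"tx": 0,"ty": 0,"tz": 3,"yaw": 0}
    - {"hand": 1,"tx": 0,"ty": 0,"tz": 3,"yaw": 0}
    - {"hand": 1,"tx": 0,"ty": 0,"tz": 3,"yaw": 0}
    - {"hand": 1,"tx": 0,"ty": 0,"tz": 0,"yaw": 0}

```text
time: 5.65
position: [610.9, -184.5, 159.8]
eef_rot: [0.883, 0.469, -0.002, -0.002]
wrist_force: [-0.0, -0.6, 0.5]
gripper_width: 86.9
finger_force: 0.0
```

```bash
python3 -c "
from h import *
tool((612.4,-183.7,57),56)"
```

```text
t 5.65 pos [ 610.9 -184.5  159.8] toolx az 55.9 z [-0.0051  0.0016 -1.    ] shift cm [ 0.16  0.13 10.28] yaw -0.0013239358637022025 F [-0.  -0.6  0.5] w 86.9
```

Request:
step_arm:
  rows:
    - {"hand": 1,"tx": 0.1,"ty": 0.1,"tz": 3.4,"yaw": 0}
    - {"hand": 1,"tx": 0,"ty": 0,"tz": 3.4,"yaw": 0}
    - {"hand": 1,"tx": 0,"ty": 0,"tz": 3.4,"yaw": 0}
    - {"hand": 1,"tx": 0,"ty": 0,"tz": 0,"yaw": 0}
    - {"hand": 0.6,"tx": 0,"ty": 0,"tz": 0,"yaw": 0}
    - {"hand": 0.4,"tx": 0,"ty": 0,"tz": 0,"yaw": 0}
    - {"hand": 0.4,"tx": 0,"ty": 0,"tz": 0,"yaw": 0}
    - {"hand": 0.4,"tx": 0,"ty": 0,"tz": 0,"yaw": 0}

```text
time: 6.65
position: [614.1, -185.5, 61.6]
eef_rot: [0.884, 0.468, 0.0, -0.0]
wrist_force: [-2.2, 1.9, 6.1]
gripper_width: 62.2
finger_force: 30.0
```

```bash
python3 -c "
from h import *
tool((612.4,-183.7,57),56);s=read_state();print(s['finger_force'],s['moment'])"
```

```text
t 6.65 pos [ 614.1 -185.5   61.6] toolx az 55.8 z [ 6.e-04  8.e-04 -1.e+00] shift cm [ 0.05 -0.24  0.46] yaw -0.004229649732233009 F [-2.2  1.9  6.1] w 62.2
29.999987280461937 [0.26913193 0.63999818 0.0198534 ]
```

Gripped. Now I'll pivot the box about its lower back edge: top towards tool −x, pressing lightly.

Request:
step_arm:
  rows:
    - {"hand": 0.4,"tx": 0,"ty": 0,"tz": 0.2,"yaw": 0}
    - {"hand": 0.4,"tx": -0.33,"ty": 0,"tz": -0.1,"yaw": 0}
    - {"hand": 0.4,"tx": -0.33,"ty": 0,"tz": -0.08,"yaw": 0}
    - {"hand": 0.4,"tx": -0.33,"ty": 0,"tz": -0.07,"yaw": 0}
    - {"hand": 0.4,"tx": -0.33,"ty": 0,"tz": -0.05,"yaw": 0}
    - {"hand": 0.4,"tx": 0,"ty": 0,"tz": 0,"yaw": 0}

```text
time: 7.4
position: [606.1, -197.4, 61.6]
eef_rot: [0.884, 0.467, -0.0, 0.0]
wrist_force: [-0.1, 0.4, 2.9]
gripper_width: 61.7
finger_force: 30.0
```

```bash
python3 -c "
from h import *
tool((612.4,-183.7,57),56);s=read_state();print(s['finger_force'],s['moment'])
s=capture('scene')[:,:,::-1];t=capture('top')[:,:,::-1]
f=lambda im,u,v,w=66,h=66:cv2.resize(im[v-h//2:v+h//2,u-w//2:u+w//2],(396,396),interpolation=cv2.INTER_CUBIC)
cv2.imwrite('pics/crop4.png',np.hstack([f(s,274,230),f(t,373,187)]))"
```

```text
t 7.4 pos [ 606.1 -197.4   61.6] toolx az 55.7 z [-1.e-04 -4.e-04 -1.e+00] shift cm [ 1.49 -0.25  0.46] yaw -0.0053057639116266524 F [-0.1  0.4  2.9] w 61.7
29.99990762444213 [ 0.1533053  -0.06385587  0.0553885 ]
```

View pics/crop4.png

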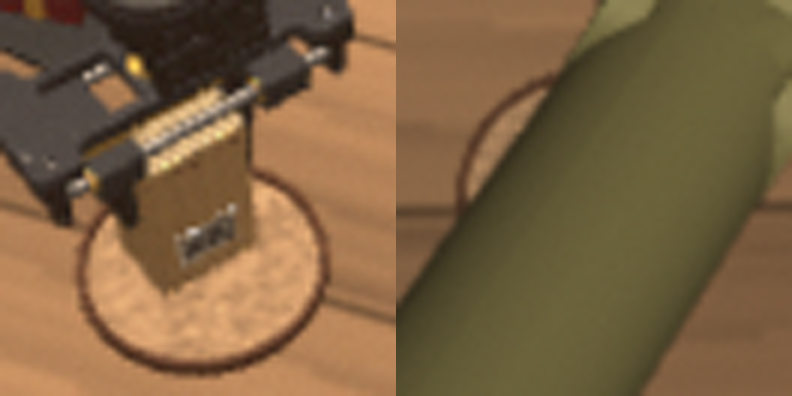

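```bash
cat > corn.py <<'E'
from h import *
def corners(G,az,th,h,c):
    a=np.radians(az);xh=np.array([np.cos(a),np.sin(a),0]);y=np.array([-np.sin(a),np.cos(a),0]);k=np.array([0,0,1.])
    x=np.cos(th)*xh+np.sin(th)*k;z=-np.sin(th)*xh+np.cos(th)*k
    B=lambda p:G+x*p[0]+y*p[1]+z*(p[2]-h)
    return proj(c,[B(p) for p in [(24,-31,0),(24,31,0),(24.6,0,32),(24,-31,110),(24,31,110)]])
E
python3 - <<'E'
from corn import *
c=cal('scene')
print('before',corners(np.array([612.4,-183.7,76]),56,0,70,c).round(1).tolist())
for th in(0,.1,.17,.25):print(th,corners(np.array([606.1,-197.4,80.6]),55.8,th,74.6,c).round(1).tolist())
q=lambda x,y:(241+x/6-.4,197+y/6-.4)
print([np.round(q(*p),1).tolist() for p in [(168,293),(257,243),(207,235)]], 'before obs',(271.8,247.9),(285.6,240.4),(278.5,238))
E
```

```text
before [[271.2, 248.4], [286.9, 239.2], [278.6, 238.3], [268.3, 228.4], [285.1, 219.0]]
0 [[268.0, 245.8], [283.8, 236.6], [275.4, 235.7], [265.0, 225.7], [281.8, 216.4]]
0.1 [[269.2, 246.8], [285.0, 237.6], [276.0, 236.0], [264.3, 224.5], [281.1, 215.2]]
0.17 [[269.9, 247.4], [285.8, 238.2], [276.4, 236.2], [263.8, 223.7], [280.6, 214.4]]
0.25 [[270.7, 248.0], [286.6, 238.7], [276.9, 236.3], [263.3, 222.8], [280.0, 213.5]]
[[268.6, 245.4], [283.4, 237.1], [275.1, 235.8]] before obs (271.8, 247.9) (285.6, 240.4) (278.5, 238)
```

The box slid without tilting (edges match tilt 0). I'll continue until its bottom stops against the tray's rim and use that as the pivot.

Request:
step_arm:
  rows:
    - {"hand": 0.4,"tx": -0.5,"ty": 0,"tz": 0,"yaw": 0}
    - {"hand": 0.4,"tx": -0.4,"ty": 0,"tz": 0,"yaw": 0}
    - {"hand": 0.4,"tx": -0.2,"ty": 0,"tz": 0,"yaw": 0}
    - {"hand": 0.4,"tx": 0,"ty": 0,"tz": 0,"yaw": 0}

```text
time: 8.0
position: [600.0, -206.2, 61.6]
eef_rot: [0.884, 0.467, -0.0, 0.0]
wrist_force: [0.5, 1.0, 3.8]
gripper_width: 61.8
finger_force: 30.0
```

Request:
step_arm:
  rows:
    - {"hand": 0.4,"tx": -0.2,"ty": 0,"tz": 0,"yaw": 0}
    - {"hand": 0.4,"tx": 0,"ty": 0,"tz": 0,"yaw": 0}

```text
time: 8.25
position: [599.0, -207.5, 61.6]
eef_rot: [0.884, 0.467, 0.0, -0.0]
wrist_force: [1.6, 1.1, 3.7]
gripper_width: 61.8
finger_force: 30.0
```

Request:
step_arm:
  rows:
    - {"hand": 0.4,"tx": -0.2,"ty": 0,"tz": 0,"yaw": 0}
    - {"hand": 0.4,"tx": 0,"ty": 0,"tz": 0,"yaw": 0}

```text
time: 8.5
position: [598.0, -208.9, 61.6]
eef_rot: [0.884, 0.467, 0.0, -0.0]
wrist_force: [1.8, 1.9, 3.6]
gripper_width: 62.0
finger_force: 30.0
```

Request:
step_arm:
  rows:
    - {"hand": 0.4,"tx": -0.2,"ty": 0,"tz": 0,"yaw": 0}
    - {"hand": 0.4,"tx": 0,"ty": 0,"tz": 0,"yaw": 0}

```text
time: 8.75
position: [597.7, -209.3, 61.6]
eef_rot: [0.884, 0.468, 0.001, -0.001]
wrist_force: [3.9, 4.4, 3.3]
gripper_width: 62.1
finger_force: 30.0
```

Request:
step_arm:
  rows:
    - {"hand": 0.4,"tx": -0.3,"ty": 0,"tz": -0.05,"yaw": 0}
    - {"hand": 0.4,"tx": 0,"ty": 0,"tz": 0,"yaw": 0}

```text
time: 9.0
position: [597.0, -210.3, 61.9]
eef_rot: [0.884, 0.468, 0.002, -0.001]
wrist_force: [6.8, 5.4, 1.5]
gripper_width: 61.9
finger_force: 30.0
```

Request:
step_arm:
  rows:
    - {"hand": 0.4,"tx": -0.3,"ty": 0,"tz": -0.05,"yaw": 0}
    - {"hand": 0.4,"tx": 0,"ty": 0,"tz": 0,"yaw": 0}

```text
time: 9.25
position: [595.4, -212.6, 62.4]
eef_rot: [0.884, 0.468, 0.002, -0.001]
wrist_force: [5.3, 6.0, 3.0]
gripper_width: 61.7
finger_force: 30.0
```

Request:
step_arm:
  rows:
    - {"hand": 0.4,"tx": -0.3,"ty": 0,"tz": -0.05,"yaw": 0}
    - {"hand": 0.4,"tx": 0,"ty": 0,"tz": 0,"yaw": 0}

```text
time: 9.5
position: [593.7, -215.1, 62.9]
eef_rot: [0.884, 0.468, 0.002, -0.001]
wrist_force: [4.5, 5.9, 1.8]
gripper_width: 61.9
finger_force: 30.0
```

Contact came at TCP ≈ (597.4,−209.7), and since then it has been pivoting at a steady ~8 N. The arc ends near (586.4,−225.9).

Request:
step_arm:
  rows:
    - {"hand": 0.4,"tx": -0.3,"ty": 0,"tz": -0.07,"yaw": 0}
    - {"hand": 0.4,"tx": -0.3,"ty": 0,"tz": -0.06,"yaw": 0}
    - {"hand": 0.4,"tx": -0.3,"ty": 0,"tz": -0.05,"yaw": 0}
    - {"hand": 0.4,"tx": -0.3,"ty": 0,"tz": -0.03,"yaw": 0}
    - {"hand": 0.4,"tx": 0,"ty": 0,"tz": 0,"yaw": 0}

```text
time: 10.12
position: [586.5, -225.5, 64.5]
eef_rot: [0.884, 0.468, 0.002, -0.001]
wrist_force: [6.5, 4.8, -0.6]
gripper_width: 61.9
finger_force: 30.0
```

```bash
python3 - <<'E'
from corn import *
tool((586.4,-225.9,65.2),55.8)
s=read_state();c=cal('scene');G=s['position']+[0,0,19]
for th in(0.1,.2,.25,.3):print(th,corners(G,55.8,th,74.6,c).round(1).tolist())
im=capture('scene')[:,:,::-1];u,v=268,230
cv2.imwrite('pics/crop5.png',cv2.resize(im[v-30:v+30,u-40:u+40],(800,600),interpolation=cv2.INTER_CUBIC))
E
```

```text
t 10.12 pos [ 586.5 -225.5   64.5] toolx az 55.8 z [ 0.0021  0.0032 -1.    ] shift cm [-0.03  0.02 -0.07] yaw -0.0004578821414440671 F [ 6.5  4.8 -0.6] w 61.9
0.1 [[263.7, 239.3], [279.4, 230.3], [270.4, 228.6], [258.6, 216.8], [275.3, 207.7]]
0.2 [[264.7, 240.1], [280.5, 231.0], [270.9, 228.8], [257.9, 215.7], [274.6, 206.6]]
0.25 [[265.2, 240.4], [281.0, 231.3], [271.2, 228.8], [257.5, 215.1], [274.2, 206.1]]
0.3 [[265.6, 240.7], [281.5, 231.6], [271.4, 228.8], [257.1, 214.6], [273.8, 205.5]]
```

View pics/crop5.png

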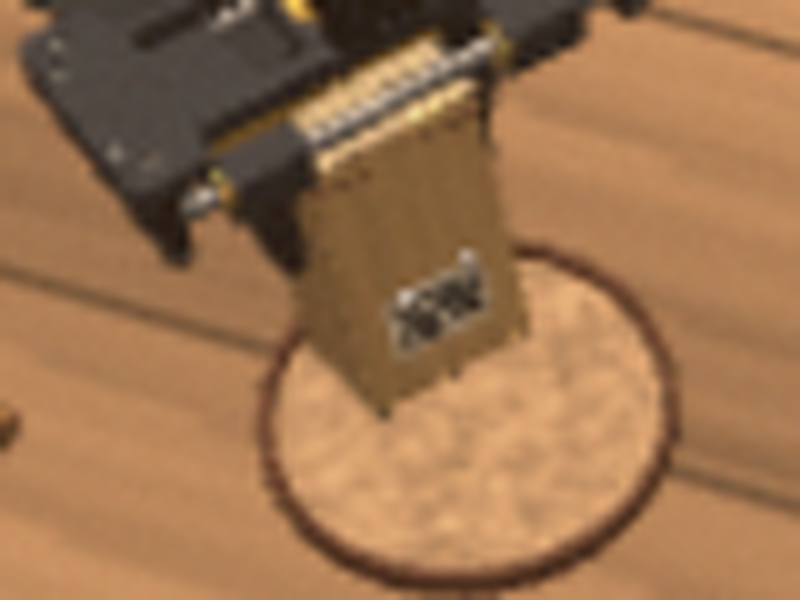

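Tilt is visible, roughly 0.2–0.25. I'll lift and measure it from the wrist camera, where the lower front edge and sticker should show near row 165.

Request:
step_arm:
  rows:
    - {"hand": 0.4,"tx": 0,"ty": 0,"tz": -1,"yaw": 0}
    - {"hand": 0.4,"tx": 0,"ty": 0,"tz": -3,"yaw": 0}
    - {"hand": 0.4,"tx": 0,"ty": 0,"tz": -4,"yaw": 0}
    - {"hand": 0.4,"tx": 0,"ty": 0,"tz": -3,"yaw": 0}
    - {"hand": 0.4,"tx": 0,"ty": 0,"tz": 0,"yaw": 0}

```text
time: 10.8
position: [584.6, -230.2, 176.4]
eef_rot: [0.884, 0.467, 0.0, 0.001]
wrist_force: [0.5, 1.3, -3.0]
gripper_width: 62.1
finger_force: 30.0
```

```bash
python3 snap.py w6; python3 - <<'E'
from corn import *
import pickle
s=read_state();c=pickle.load(open('w6.pkl','rb'));G=s['position']+[0,0,19]
for th in(0.15,.2,.25,.3):print(th,corners(G,55.8,th,74.6,c).round(1).tolist())
im=cv2.imread('pics/w6.png')[110:260,220:420]
cv2.imwrite('pics/crop6.png',cv2.resize(im,(800,600),interpolation=cv2.INTER_CUBIC))
E
```

```text
t 10.8 pos [ 584.6 -230.2  176.4] toolx az 55.6 z [ 0.0013 -0.0021 -1.    ] shift cm [ 24.65 -24.91  -4.04] yaw -1.1930596397146251 F [ 0.5  1.3 -3. ] w 62.1
[ 623.4 -173.4  340.3] [[53.0, -196.0], [49.0, -236.0], [315.0, 150.0]]
0.15 [[362.5, 173.5], [275.5, 173.9], [318.7, 188.2], [397.1, 258.5], [238.7, 259.0]]
0.2 [[363.0, 169.1], [275.0, 169.5], [318.7, 185.7], [397.2, 264.0], [238.7, 264.4]]
0.25 [[363.4, 164.7], [274.4, 165.1], [318.7, 183.3], [397.2, 269.4], [238.7, 269.8]]
0.3 [[364.0, 160.4], [273.8, 160.8], [318.6, 181.0], [397.1, 274.8], [238.8, 275.2]]
```

View pics/crop6.png

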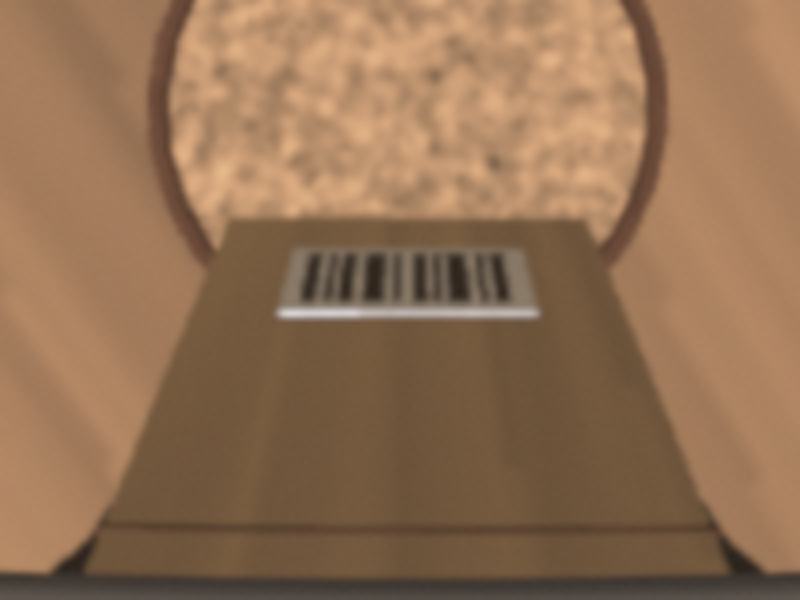

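The crop clearly shows the sticker (crop 278–540 × 248–318) and the lower front edge at crop row 218. I'll solve the box pose in the hand from those corners.

```bash
cat > inhand.py <<'E'
from h import *
from scipy.optimize import least_squares
# box pose relative to tool: th tilt, psi yaw, offset t of box origin in tool frame (x,y,z mm)
def Rb(th,psi): # box axes in tool frame; tool: x fwd,y right,z down -> box z = -tool z
    return R.from_euler('z',psi)*R.from_matrix([[1,0,0],[0,-1,0],[0,0,-1]])*R.from_euler('y',-th)
def fit(c,eef,pos,pts,uv):
    r=R.from_quat(eef)
    f=lambda p:(proj(c,r.apply(Rb(p[0],p[1]).apply(pts)+p[2:5])+pos)-uv).ravel()
    s=least_squares(f,[.25,0,18,0,50],loss='soft_l1');return s.x,np.abs(s.fun).max(),s.fun.reshape(-1,2)
E
python3 - <<'E'
from inhand import *
import pickle
c=pickle.load(open('w6.pkl','rb'));s=read_state()
pts=np.array([(24,31,0),(24,-31,0),(24.6,18,19),(24.6,-18,19),(24.6,18,45),(24.6,-18,45)],float)
uv=np.array([(228,218),(587,218),(292,248),(526,248),(277,319),(540,319)])/4+[220,110]-.4
x,e,fu=fit(c,s['eef_rot'],s['position'],pts,uv);print(x.round(3),e.round(2));print(fu.round(1).tolist())
print('grip pt in box',Rb(x[0],x[1]).inv().apply(np.array([0,0,-19])-x[2:]).round(1))
np.save('ih.npy',x)
th,az=.255,np.radians(37.1);W=np.array([621,264.3,252.2])
xw=np.array([np.cos(az)*np.cos(th),np.sin(az)*np.cos(th),np.sin(th)])
code=W-100*xw
# tool yaw so box yaw = 37.1, tool vertical: tool x az A -> box az = A - psi
A=np.radians(37.1)+x[1];rt=R.from_matrix(np.array([[np.cos(A),np.sin(A),0],[np.sin(A),-np.cos(A),0],[0,0,-1]]).T)
o=rt.apply(Rb(x[0],x[1]).apply([24.6,0,32])+x[2:]);tgt=code-o
bx=rt.apply(Rb(x[0],x[1]).apply([1,0,0]));print('box x',bx.round(3),'want',xw.round(3))
print('code',code.round(1),'TCP target',tgt.round(1));np.save('tgt.npy',[*tgt,np.degrees(A)]);tool(tgt,np.degrees(A))
E
```

```text
[2.1000e-01 2.0000e-03 1.9569e+01 1.7280e+00 4.8958e+01] 0.83
[[-0.3, -0.4], [0.4, -0.4], [0.2, 0.8], [-0.6, 0.8], [0.1, -0.3], [0.1, -0.3]]
grip pt in box [-4.9  1.7 70.5]
box x [0.78  0.59  0.209] want [0.772 0.584 0.252]
code [543.8 205.9 227. ] TCP target [513.3 185.  239.5]
t 10.85 pos [ 583.8 -229.2  174.5] toolx az 55.7 z [-1.5e-03 -8.0e-04 -1.0e+00] shift cm [ 30.22 -29.18  -6.52] yaw 0.32202997833592933 F [-0.9 -0.6 -2.7] w 61.8
```

The fit gives tilt ≈0.21, agreeing with the scene view, but the arm was still settling. I've used all my views, so I'll automate the corner detection, check it on w6, and re-measure now that it's settled.

```bash
cat > meas.py <<'E'
from inhand import *
import pickle
PTS=np.array([(24,22,0),(24,-22,0),(24.6,18,19),(24.6,-18,19),(24.6,18,45),(24.6,-18,45)],float)
def detect(im):
    h=cv2.cvtColor(cv2.resize(im[110:225,250:400],None,fx=4,fy=4,interpolation=cv2.INTER_CUBIC),cv2.COLOR_BGR2HSV)
    m=((h[...,1]<75)).astype(np.uint8);m=cv2.morphologyEx(cv2.morphologyEx(m,cv2.MORPH_CLOSE,np.ones((17,17))),cv2.MORPH_OPEN,np.ones((17,17)))
    cn=max(cv2.findContours(m,0,1)[0],key=cv2.contourArea);p=cv2.convexHull(cn)[:,0].astype(float)
    q=np.array([p[np.argmin(k)] for k in (p@[1,1],p@[-1,1],p@[1,-1],p@[-1,-1])])  # TL,TR,BL,BR
    g=cv2.GaussianBlur(im,(0,0),1)[...,1].astype(float);w=q[1,0]-q[0,0];E=[]
    for x in (q[0,0]-.12*w,q[1,0]+.12*w):  # bottom edge beside sticker
        u=int(round(250+x/4));v0=110+q[0,1]/4
        r=np.arange(int(v0-16),int(v0-1));d=-(np.diff(g[r[0]:r[-1]+2,u-2:u+3].mean(1)));d[d<0]=0;i=np.argmax(d);k=slice(max(0,i-1),i+2)
        E.append((u,(r[k]+.5)@d[k]/d[k].sum()))
    return np.array(E),q/4+[250,110]-.4
def solve(c,s,im):
    E,q=detect(im);r=R.from_quat(s['eef_rot']);uv=np.vstack([E,q])
    def f(p):
        d=proj(c,r.apply(Rb(p[0],p[1]).apply(PTS)+p[2:5])+s['position'])-uv
        return np.r_[d[:2,1],d[2:].ravel()]
    o=least_squares(f,[.25,0,18,0,50]);return o.x,np.abs(o.fun).max(),E,q
E
cat > m.py <<'E'
from meas import *
X=[]
for i in range(4):
    s=read_state();c=cal('wrist');im=capture('wrist')[:,:,::-1];x,e,E,q=solve(c,s,im.copy());X.append(x);print(x.round(3),e.round(2),s['position'].round(1))
X=np.mean(X,0);np.save('ih.npy',X);print('mean',X.round(3),'grip in box',Rb(X[0],X[1]).inv().apply(np.array([0,0,-19])-X[2:]).round(1),E.round(1).tolist(),q.round(1).tolist())
print(np.round(read_state()['wrist_force'],1),read_state()['time'])
E
python3 -c "
from meas import *
E,q=detect(cv2.imread('pics/w6.png'));print(E.round(1).tolist(),q.round(1).tolist());print('viewed row 164.1', (np.array([(292,248),(526,248),(277,319),(540,319)])/4+[220,110]-.4).tolist())"
python3 m.py
```

```text
[[288.0, 164.3], [356.0, 164.4]] [[293.8, 172.4], [349.4, 172.6], [289.8, 189.4], [352.8, 189.4]]
viewed row 164.1 [[292.6, 171.6], [351.1, 171.6], [288.85, 189.35], [354.6, 189.35]]
[2.2000e-01 7.0000e-03 1.8914e+01 2.0800e-01 5.7817e+01] 0.28 [ 583.8 -229.2  174.5]
[2.1900e-01 1.0000e-02 1.9017e+01 2.1300e-01 5.7167e+01] 0.37 [ 583.4 -228.5  173.4]
[2.1900e-01 7.0000e-03 1.9014e+01 2.8600e-01 5.7046e+01] 0.29 [ 583.3 -228.   172.9]
[2.1600e-01 5.0000e-03 1.8931e+01 2.5500e-01 5.6421e+01] 0.48 [ 583.4 -227.8  172.9]
mean [2.1900e-01 7.0000e-03 1.8969e+01 2.4000e-01 5.7113e+01] grip in box [-2.   0.1 78.4] [[287.0, 163.5], [357.0, 164.4]] [[293.1, 173.4], [349.6, 173.1], [289.8, 189.4], [353.1, 189.4]]
[-0.1  0.5 -2.3] 11.05
```

The detector agrees with the viewed corners to about 1 px. Tilt is ≈0.215 against the wanted 0.255, so I'll set it back against the rim and pivot a few mm more.

Request:
step_arm:
  rows:
    - {"hand": 0.4,"tx": 0.6,"ty": 0,"tz": 3,"yaw": 0}
    - {"hand": 0.4,"tx": 0,"ty": 0,"tz": 4,"yaw": 0}
    - {"hand": 0.4,"tx": 0,"ty": 0,"tz": 2.8,"yaw": 0}
    - {"hand": 0.4,"tx": 0,"ty": 0,"tz": 0.7,"yaw": 0}
    - {"hand": 0.4,"tx": 0,"ty": 0,"tz": 0,"yaw": 0}
    - {"hand": 0.4,"tx": 0,"ty": 0,"tz": 0,"yaw": 0}

```text
time: 11.8
position: [589.2, -223.7, 71.4]
eef_rot: [0.884, 0.467, 0.001, 0.001]
wrist_force: [-0.4, 0.4, -2.4]
gripper_width: 61.7
finger_force: 30.0
```

```bash
python3 -c "
from h import *
tool((586.5,-225.5,64.5),55.7)"
```

```text
t 11.8 pos [ 589.2 -223.7   71.4] toolx az 55.7 z [ 2.e-03 -7.e-04 -1.e+00] shift cm [-0.31 -0.12  0.69] yaw 0.0006107372440033887 F [-0.4  0.4 -2.4] w 61.7
```

Request:
step_arm:
  rows:
    - {"hand": 0.4,"tx": 0,"ty": 0,"tz": 0.5,"yaw": 0}
    - {"hand": 0.4,"tx": 0,"ty": 0,"tz": 0.2,"yaw": 0}
    - {"hand": 0.4,"tx": 0,"ty": 0,"tz": 0,"yaw": 0}

```text
time: 12.18
position: [588.8, -223.2, 64.3]
eef_rot: [0.884, 0.468, 0.001, 0.0]
wrist_force: [-2.3, 1.2, 4.9]
gripper_width: 61.4
finger_force: 30.0
```

Request:
step_arm:
  rows:
    - {"hand": 0.4,"tx": -0.3,"ty": 0,"tz": 0,"yaw": 0}
    - {"hand": 0.4,"tx": -0.2,"ty": 0,"tz": 0,"yaw": 0}
    - {"hand": 0.4,"tx": 0,"ty": 0,"tz": 0,"yaw": 0}

```text
time: 12.55
position: [587.6, -226.1, 64.3]
eef_rot: [0.884, 0.468, 0.002, 0.0]
wrist_force: [1.9, 4.0, 5.9]
gripper_width: 61.5
finger_force: 30.0
```

Request:
step_arm:
  rows:
    - {"hand": 0.4,"tx": -0.2,"ty": 0,"tz": 0,"yaw": 0}
    - {"hand": 0.4,"tx": -0.2,"ty": 0,"tz": 0,"yaw": 0}
    - {"hand": 0.4,"tx": 0,"ty": 0,"tz": 0,"yaw": 0}

```text
time: 12.92
position: [586.7, -227.4, 64.3]
eef_rot: [0.884, 0.468, 0.003, -0.0]
wrist_force: [3.0, 5.8, 4.9]
gripper_width: 61.8
finger_force: 30.0
```

Request:
step_arm:
  rows:
    - {"hand": 0.4,"tx": -0.2,"ty": 0,"tz": -0.02,"yaw": 0}
    - {"hand": 0.4,"tx": -0.1,"ty": 0,"tz": 0,"yaw": 0}
    - {"hand": 0.4,"tx": 0,"ty": 0,"tz": 0,"yaw": 0}

```text
time: 13.3
position: [585.1, -229.7, 64.3]
eef_rot: [0.884, 0.468, 0.004, -0.0]
wrist_force: [4.0, 6.6, 3.4]
gripper_width: 62.1
finger_force: 30.0
```

Request:
step_arm:
  rows:
    - {"hand": 0.4,"tx": 0,"ty": 0,"tz": -1,"yaw": 0}
    - {"hand": 0.4,"tx": 0,"ty": 0,"tz": -3,"yaw": 0}
    - {"hand": 0.4,"tx": 0,"ty": 0,"tz": -4,"yaw": 0}
    - {"hand": 0.4,"tx": 0,"ty": 0,"tz": -3,"yaw": 0}
    - {"hand": 0.4,"tx": 0,"ty": 0,"tz": 0,"yaw": 0}
    - {"hand": 0.4,"tx": 0,"ty": 0,"tz": 0,"yaw": 0}
    - {"hand": 0.4,"tx": 0,"ty": 0,"tz": 0,"yaw": 0}

```text
time: 14.18
position: [580.5, -232.6, 171.4]
eef_rot: [0.884, 0.467, -0.001, -0.001]
wrist_force: [0.6, -0.1, -2.7]
gripper_width: 61.9
finger_force: 30.0
```

```bash
python3 m.py
```

```text
[2.6400e-01 6.0000e-03 2.3102e+01 1.4900e-01 5.5725e+01] 0.48 [ 580.5 -232.6  171.4]
[2.6500e-01 6.0000e-03 2.2948e+01 1.4800e-01 5.6656e+01] 0.38 [ 580.7 -232.7  171.7]
[2.6400e-01 7.0000e-03 2.2984e+01 1.1400e-01 5.6214e+01] 0.37 [ 580.9 -232.8  172. ]
[2.6500e-01 7.0000e-03 2.3021e+01 2.0300e-01 5.6290e+01] 0.39 [ 581.1 -232.9  172.3]
mean [2.6500e-01 7.0000e-03 2.3014e+01 1.5300e-01 5.6221e+01] grip in box [-2.5  0.  78.6] [[287.0, 158.5], [357.0, 159.5]] [[293.1, 168.6], [349.8, 168.6], [289.4, 186.8], [353.1, 186.8]]
[ 0.7  0.8 -2.7] 14.375
```

```bash
cat > goal.py <<'E'
from inhand import *
def goal(x,stop=0,show=True):
    th,az=.255,np.radians(37.1);W=np.array([621,264.3,252.2])
    xw=np.array([np.cos(az)*np.cos(th),np.sin(az)*np.cos(th),np.sin(th)])
    code=W-(100+stop)*xw;A=np.radians(37.1)+x[1]
    rt=R.from_matrix(np.array([[np.cos(A),np.sin(A),0],[np.sin(A),-np.cos(A),0],[0,0,-1]]).T)
    t=code-rt.apply(Rb(x[0],x[1]).apply([24.6,0,32])+x[2:]);print('box x',rt.apply(Rb(x[0],x[1]).apply([1,0,0])).round(3),xw.round(3),'TCP',t.round(1));tool(t,np.degrees(A))
    s=read_state();r=R.from_quat(s['eef_rot']);cp=r.apply(Rb(x[0],x[1]).apply([24.6,0,32])+x[2:])+s['position']
    B=r*Rb(x[0],x[1]);y=np.array([-np.sin(az),np.cos(az),0]);z=np.cross(xw,y);d=cp-W
    print('code in window frame',[round(float(d@k),1) for k in (xw,y,z)],'axis err deg',np.degrees(np.arccos([B.apply([1,0,0])@xw,B.apply([0,0,1])@z])).round(2))
goal([.258,.007,22.5,.5,52.5])
E
python3 goal.py
```

```text
box x [0.771 0.583 0.255] [0.772 0.584 0.252] TCP [513.2 183.2 242.3]
t 14.38 pos [ 581.3 -232.9  172.6] toolx az 55.7 z [-1.2e-03  1.0e-04 -1.0e+00] shift cm [ 30.55 -29.06  -6.96] yaw 0.3183030098241294 F [ 0.7  0.8 -2.7] w 61.8
code in window frame [-309.7, -361.0, -17.4] axis err deg [17.62  4.66]
```

Request:
step_arm:
  rows:
    - {"hand": 0.4,"tx": 0,"ty": 0,"tz": -2,"yaw": 0.05}
    - {"hand": 0.4,"tx": 0,"ty": 0,"tz": -3,"yaw": 0.09}
    - {"hand": 0.4,"tx": 0,"ty": 0,"tz": -2,"yaw": 0.1}
    - {"hand": 0.4,"tx": 0,"ty": 0,"tz": 0,"yaw": 0.08}
    - {"hand": 0.4,"tx": 0.5,"ty": -1,"tz": 0,"yaw": 0}
    - {"hand": 0.4,"tx": 1.3,"ty": -2.4,"tz": 0,"yaw": 0}
    - {"hand": 0.4,"tx": 2,"ty": -3.7,"tz": 0,"yaw": 0}
    - {"hand": 0.4,"tx": 2,"ty": -3.7,"tz": 0,"yaw": 0}

```text
time: 15.38
position: [561.4, -110.0, 242.7]
eef_rot: [0.947, 0.322, -0.0, -0.0]
wrist_force: [0.3, 0.4, -2.1]
gripper_width: 61.6
finger_force: 30.0
```

Request:
step_arm:
  rows:
    - {"hand": 0.4,"tx": 2,"ty": -3.7,"tz": 0,"yaw": 0}
    - {"hand": 0.4,"tx": 2,"ty": -3.7,"tz": 0,"yaw": 0}
    - {"hand": 0.4,"tx": 2,"ty": -3.7,"tz": 0,"yaw": 0}
    - {"hand": 0.4,"tx": 2,"ty": -3.7,"tz": 0,"yaw": 0}
    - {"hand": 0.4,"tx": 2,"ty": -3.7,"tz": 0,"yaw": 0}
    - {"hand": 0.4,"tx": 1.3,"ty": -2.4,"tz": 0,"yaw": 0}
    - {"hand": 0.4,"tx": 0.5,"ty": -1,"tz": 0,"yaw": 0}
    - {"hand": 0.4,"tx": 0,"ty": 0,"tz": 0,"yaw": 0}

```text
time: 16.38
position: [522.4, 133.8, 243.1]
eef_rot: [0.947, 0.321, -0.0, 0.0]
wrist_force: [0.3, -1.2, -2.6]
gripper_width: 61.8
finger_force: 30.0
```

Request:
step_arm:
  rows:
    - {"hand": 0.4,"tx": 0,"ty": 0,"tz": 0,"yaw": 0}
    - {"hand": 0.4,"tx": 0,"ty": 0,"tz": 0,"yaw": 0}

```text
time: 16.62
position: [523.1, 132.0, 243.5]
eef_rot: [0.948, 0.319, 0.0, 0.0]
wrist_force: [-0.2, 0.7, -3.1]
gripper_width: 61.8
finger_force: 30.0
```

```bash
python3 goal.py; python3 m.py
```

```text
box x [0.771 0.583 0.255] [0.772 0.584 0.252] TCP [513.2 183.2 242.3]
t 16.62 pos [523.1 132.  243.5] toolx az 37.3 z [ 2.e-04 -1.e-04 -1.e+00] shift cm [ 2.31 -4.67  0.12] yaw -0.004118220541224223 F [-0.2  0.7 -3.1] w 61.8
code in window frame [-121.9, -47.0, 7.0] axis err deg [0.29 0.19]
[ 2.6100e-01 -3.0000e-03  2.2706e+01  1.6400e-01  5.6964e+01] 0.54 [523.1 132.  243.5]
[ 2.5900e-01 -4.0000e-03  2.2716e+01  1.2300e-01  5.6196e+01] 0.55 [523.1 132.3 243.5]
[ 2.5900e-01 -4.0000e-03  2.2745e+01  1.1700e-01  5.6157e+01] 0.56 [523.  132.6 243.4]
[ 2.6000e-01 -2.0000e-03  2.2756e+01  1.2700e-01  5.6507e+01] 0.56 [523.  132.8 243.4]
mean [ 2.6000e-01 -3.0000e-03  2.2731e+01  1.3300e-01  5.6456e+01] grip in box [-2.6  0.2 78.8] [[287.0, 159.5], [357.0, 159.4]] [[293.1, 169.1], [349.6, 168.4], [289.8, 186.8], [353.6, 187.1]]
[-0.8  0.1 -2. ] 16.825
```

Request:
step_arm:
  rows:
    - {"hand": 0.4,"tx": 0.3,"ty": -0.6,"tz": 0,"yaw": 0}
    - {"hand": 0.4,"tx": 0.6,"ty": -1.2,"tz": 0,"yaw": 0}
    - {"hand": 0.4,"tx": 0.7,"ty": -1.4,"tz": 0,"yaw": 0}
    - {"hand": 0.4,"tx": 0.4,"ty": -0.9,"tz": 0,"yaw": 0}
    - {"hand": 0.4,"tx": 0.2,"ty": -0.4,"tz": 0,"yaw": 0}
    - {"hand": 0.4,"tx": 0,"ty": 0,"tz": 0,"yaw": 0}
    - {"hand": 0.4,"tx": 0,"ty": 0,"tz": 0,"yaw": 0}
    - {"hand": 0.4,"tx": 0,"ty": 0,"tz": 0,"yaw": 0}

```text
time: 17.82
position: [513.1, 182.1, 243.4]
eef_rot: [0.947, 0.32, 0.0, -0.0]
wrist_force: [0.2, 0.7, -2.3]
gripper_width: 62.1
finger_force: 30.0
```

Request:
step_arm:
  rows:
    - {"hand": 0.4,"tx": 0,"ty": 0,"tz": 0,"yaw": 0}
    - {"hand": 0.4,"tx": 0,"ty": 0,"tz": 0,"yaw": 0}
    - {"hand": 0.4,"tx": 0,"ty": 0,"tz": 0,"yaw": 0}
    - {"hand": 0.4,"tx": 0,"ty": 0,"tz": 0,"yaw": 0}

```text
time: 18.32
position: [512.9, 182.7, 243.4]
eef_rot: [0.947, 0.321, 0.0, 0.0]
wrist_force: [-0.0, 0.4, -2.5]
gripper_width: 61.8
finger_force: 30.0
```

```bash
sed -i 's/^goal(.*/goal([.258,0,22.6,.3,53.5])/' goal.py; python3 m.py; python3 goal.py
```

```text
[ 2.6000e-01 -1.0000e-03  2.2788e+01  1.1300e-01  5.6487e+01] 0.55 [512.9 182.7 243.4]
[ 2.6000e-01 -1.0000e-03  2.2830e+01  1.5700e-01  5.6156e+01] 0.56 [512.9 182.7 243.4]
[2.6000e-01 2.0000e-03 2.2774e+01 1.6300e-01 5.6500e+01] 0.39 [512.9 182.8 243.4]
[ 2.6000e-01 -1.0000e-03  2.2755e+01  2.0200e-01  5.6600e+01] 0.56 [512.9 182.8 243.4]
mean [ 0.26  -0.    22.787  0.159 56.436] grip in box [-2.6  0.2 78.8] [[287.0, 159.5], [357.0, 159.5]] [[293.1, 168.8], [349.8, 168.4], [290.1, 186.8], [353.6, 187.1]]
[ 0.   0.2 -2.5] 18.525
box x [0.771 0.583 0.255] [0.772 0.584 0.252] TCP [513.2 183.1 243.3]
t 18.52 pos [513.  182.8 243.4] toolx az 37.4 z [ 1.e-04  1.e-04 -1.e+00] shift cm [ 0.04 -0.02  0.01] yaw 0.005344033468100147 F [ 0.   0.2 -2.5] w 61.8
code in window frame [-100.3, 0.0, 0.2] axis err deg [0.35 0.19]
```

On target and still. Handing in.

```bash
python3 -c "
from workcell import *
print(sign_off())"
```

```text
the job is handed in; nothing more can be done
None
```

I handed the job in at about 18.5 s, with the wooden box from the tray held still in the gripper, its sticker square to the scanner window and top up. By my own camera measurements it is about 100 mm from the window and centred within a few mm; `sign_off` returned no verdict.

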